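# Load the reagent bay

### The job

Pull the blue-fronted tray of the reagent bay out by its handle until it locks and the green button pops up, then stand the three green-capped bottles upright in the three free cells of its crate, one per cell, setting each down rather than dropping it. Then press the green release button so that the tray glides fully home with the bottles. Leave the orange-capped bottle in its cell, and leave the black-capped bottle and the other things on the bench where they are.

Things in the scene. Friction and masses are not known exactly. Their poses are not given: they have to be found in the camera images.
- bay: Reagent bay: low white bench instrument 270 mm deep (x), 360 wide (y), 126 high, fixed. Origin at the middle of the lower edge of its front face, z = 0; its x axis points from the front into the machine (away from the robot), y to the left. The control pod with the green button fills its right 91 mm; the blue-fronted tray slides out of the front.
- tray (a joint): Tray travel in m: 0 = home, grows as it is pulled out along the bay's -x. A damped spring always pulls it home (3.3 N at home, 5 N out; pulling at 0.1 m/s takes about 8 N; let go, it glides home in about 2 s), so hold it until it locks. The latch snaps in just past 0.160, end stop 0.170; let go when locked, it rests at about 0.160.
- handle (a point): Middle of the tray's steel bar handle: round, 10 mm thick, 110 mm long along the bay's y, bar centre 50 mm in front of the blue panel (222 mm wide, top edge at height 117 mm), at height 92 mm, free above and below. Axes as the bay's; moves with the tray. Pinch from above, fingers closing along the bay's x, opened 45 mm or less so as not to strike the panel.
- release (a joint): Green push button with the latch: 0 = up, grows as pressed down, stop at 0.010 m. While the tray is not locked, the tray keeps it down at 0.007; when the tray locks it pops up to 0. Pressing past about 0.008 (4.5 N; 5.5 N reach the stop) unlocks the tray, which glides home by itself; hold it about 0.3 s, then it need not be held.
- release_top (a point): Centre of the top of the release button (28 mm in diameter) on the control pod's roof: 14 mm above the roof (height 140 mm) when up, 7 mm above it when down. Press straight down. 30 mm behind the bay's front face, 135 mm to the right of its middle.
- cell1 (a point): Centre of the floor of the first cell from the left (+y end). White crate fixed on the tray: four cells in a row along the bay's y, each 46 x 46 mm inside, 50 mm apart, walls 4 mm thick and 26 mm high; floor 26 mm above the bench, row 82 mm behind the panel's face, under the roof until the tray is out. Axes as the bay's; moves with the tray. Finger room is fore and aft (bay's x).
- cell2 (a point): Centre of the floor of the second cell from the left (holds the orange-capped bottle). White crate fixed on the tray: four cells in a row along the bay's y, each 46 x 46 mm inside, 50 mm apart, walls 4 mm thick and 26 mm high; floor 26 mm above the bench, row 82 mm behind the panel's face, under the roof until the tray is out. Axes as the bay's; moves with the tray. Finger room is fore and aft (bay's x).
- cell3 (a point): Centre of the floor of the third cell from the left. White crate fixed on the tray: four cells in a row along the bay's y, each 46 x 46 mm inside, 50 mm apart, walls 4 mm thick and 26 mm high; floor 26 mm above the bench, row 82 mm behind the panel's face, under the roof until the tray is out. Axes as the bay's; moves with the tray. Finger room is fore and aft (bay's x).
- cell4 (a point): Centre of the floor of the fourth cell (right end). White crate fixed on the tray: four cells in a row along the bay's y, each 46 x 46 mm inside, 50 mm apart, walls 4 mm thick and 26 mm high; floor 26 mm above the bench, row 82 mm behind the panel's face, under the roof until the tray is out. Axes as the bay's; moves with the tray. Finger room is fore and aft (bay's x).
- bottle_a: Reagent bottle: white body 32 mm in diameter, shoulder at 44 to 51 mm, GREEN screw cap 26 mm in diameter from 51 to 76 mm (total height 76 mm), 45 to 110 g. Origin at the centre of its underside, z up through the cap; round. Starts upright on the bench (z = 0) to the right of the bay, bottle axes at least 65 mm apart. The three are interchangeable. Grip the cap from above.
- bottle_b: Reagent bottle: white body 32 mm in diameter, shoulder at 44 to 51 mm, GREEN screw cap 26 mm in diameter from 51 to 76 mm (total height 76 mm), 45 to 110 g. Origin at the centre of its underside, z up through the cap; round. Starts upright on the bench (z = 0) to the right of the bay, bottle axes at least 65 mm apart. The three are interchangeable. Grip the cap from above.
- bottle_c: Reagent bottle: white body 32 mm in diameter, shoulder at 44 to 51 mm, GREEN screw cap 26 mm in diameter from 51 to 76 mm (total height 76 mm), 45 to 110 g. Origin at the centre of its underside, z up through the cap; round. Starts upright on the bench (z = 0) to the right of the bay, bottle axes at least 65 mm apart. The three are interchangeable. Grip the cap from above.
- control: Control bottle, same shape as the reagent bottles but with an ORANGE cap; stands in the second cell of the crate and stays there. Origin at the centre of its underside.
- spare: Amber bottle with a BLACK cap, same shape and size as the reagent bottles, standing among them on the bench: not to be loaded, to be left alone. Origin at the centre of its underside.
- tip_box: Bystander: blue tip box with clear lid, 120 x 85 x 67 mm, loose. Origin under its centre.
- beaker: Bystander: clear plastic beaker 72 mm wide, 95 mm high, loose. Origin under its centre.
- notepad: Bystander: white notepad 150 x 210 x 10 mm, loose. Origin under its centre.
- marker: Bystander: black marker pen 12 mm thick, 125 mm long, lying on the notepad. Origin at the underside of its middle.
Things that resemble listed ones, but are neither listed nor needed, are in the scene too. What is shaped like the bottle_a but purple or yellow is not meant.

How it is judged:
By the outcome, as a careful person would: the job done as asked, in the order asked, and still so for the second after the job is handed in, with the robot touching nothing.
It also fails if it takes over 72 s, if anything falls off the work surface, if the arm or the gripper's body presses on something with over 40 N, if the wrist force passes 120 N, or if a joint passes its speed limit or range.

### The arm

A 6-joint arm with a two-finger parallel gripper is mounted at the origin on the work surface. World frame = base frame: x ahead of the robot, y to its left, z up, the work surface at z = 0. Lengths are in m, angles in rad, forces in N, time in s.
With the tool pointing down it reaches from about 0.35 to 0.775 m from the base axis. Payload 5.5 kg.
Tool frame: the origin (TCP) lies at the very end of the fingers, on their centre line; the grasp point (between the pads) lies 19 mm behind it; z points along the fingers, y is the direction in which the jaws open and shut (so a half turn about z gives the same grasp; the last joint's range is limited). The gripper opens to 85 mm and grips with 20 to 120 N. Pads are 22 mm wide; open, the fingers measure 114 mm over their backs; the gripper's body (76 mm by 85 mm) begins 54 mm behind the grasp point. The pads swing forward as they close: fully open they stand 13 mm farther back than shut.
Start: joints at [-1.246, 0.313, 0.046, 1.304, 0, 1.431], TCP at [0.258, -0.514, 0.231] pointing down, gripper open.
Joint ranges: [-2.76, 2.76], [-0.86, 1.69], [-1.03, 1.26], [-2.2, 2.34], [-1.47, 1.5], [-3.14, 3.14]. Speed limits (rad/s): [2.57, 2.57, 3.14, 3.14, 3.14, 3.14].

### API

Orientations are given as a unit quaternion [w, x, y, z].
In Python, from workcell import get_state, imaging, env, spotter gives the robot as it stands.
- The arm moves only by the tool play_rows, never from a script. Its argument "moves" is a list of rows, each an object with "claw": the finger opening in cm, from 0 to 8.54; "delta_pos": the shift along the tool's x, y, z in cm, a list of three; "twist": the turn about the tool's z in degrees. A call has 1 to 12 rows; each row is the pose to reach, as a shift and turn from the pose commanded when the call began, along the tool's axes at that moment; what a row does not reach only later rows make up. A row lasts 1/8 s, in which the tool goes at most 62.5 mm and 10.7 degrees, less where a joint would pass 70% of its speed; a pose out of reach is approached as far as the arm can. A call with a gripper value outside its range is refused whole. The fingers move at their own pace and stop on an object; "force" is the grip in N (left out, the last holds). Time passes only in rows, so rows that repeat a pose let the fingers close. It gives the time, the measured TCP pose, the force and the opening at its end, in the units of the state.
- get_state(): the state, without advancing time (a new reading comes with each control period).
- imaging.read_camera(name): name is "scene" or "top" or "wrist"; returns the picture (420x560x3 uint8, red, green, blue); there is no depth.
- imaging.camera_info(name): a dict with "fx", "fy", "cx", "cy" (pixels), "world_to_cam" (4x4, takes a point from world to camera coordinates). Camera axes: x right, y down, z forward; pixel columns grow to the right and rows downward; lengths in m; the calibration is good to about 2 mm. A picture is of the moment at which its call begins: read the wrist's pose just before it. camera_info takes no time and is no camera call; for the wrist camera it gives the pose at the moment of the call.
- env.hand_in(): hands the job in, once; it reports no verdict.
Trained networks look in the newest picture that a camera, given by its name, has taken for a name from the list of things; names that differ only in an ending like _2 or _b are one class to them, and where a whole thing is asked for, a point or a joint stands for the part that bears it (a point fixed in the world has none). Each returns a list of dicts, best first, with "conf" (0 to 1); they miss things now and then, are a little off and sometimes report something else, mostly with a low value. They report only what shows in the picture. A call takes as long as a camera call. They do not tell look-alikes from the thing itself.
- spotter.spot_in(camera, query): "extent" ([left, top, right, bottom] in pixels, round what is visible of it).
The state is a dict: "clock": time; "joint_pos": joint angles; "qvel": joint speeds; "tau": joint torques, N m; "tcp_pos": TCP position; "orientation": TCP orientation; "wrist_force": force on the tool from outside, world axes, zero at the start; "ft_torque": the same for the moment, N m; "finger_gap": finger opening in m.
Only numpy, scipy, OpenCV 4.12 (cv2) and the standard library are available. Lean on these libraries where they do the work, as an engineer would, in place of code of your own. Each camera call takes 0.05 s, during which the arm holds its last target. There are 200 camera calls.

## Working session

There is one attempt and no reset: what is moved stays moved. The work goes in short steps, Python scripts to look and compute and a tool call to move; the robot and the scene stay as the last step left them, time stands still between calls to the robot, and variables do not carry over. Pictures are saved under pics/ and viewed, about 8 in all and at most 12, crops included, and the job is handed in when it is done.

Besides the shell and the picture viewer there is one more tool, called after "Call:" as name([rows], argument=value, ...), one row to a line, values as JSON. play_rows: Moves the arm, as the interface text tells. Its arguments: {"type":"object","properties":{"moves":{"type":"array"},"force":{"type":"number"}},"required":["moves"]}

```bash
mkdir -p pics; cat > h.py <<'E'
import numpy as np, cv2
from workcell import get_state, imaging, env, spotter
def snap(n,fn=None):
    im=imaging.read_camera(n)
    if fn: cv2.imwrite('pics/'+fn,im[:,:,::-1])
    return im
def ray(n,u,v,z,info=None):
    c=info or imaging.camera_info(n); T=np.linalg.inv(np.array(c['world_to_cam']))
    d=T[:3,:3]@np.array([(u-c['cx'])/c['fx'],(v-c['cy'])/c['fy'],1]); o=T[:3,3]
    return o+d*(z-o[2])/d[2]
def proj(n,p,info=None):
    c=info or imaging.camera_info(n); q=np.array(c['world_to_cam'])@np.append(p,1)
    return np.array([c['fx']*q[0]/q[2]+c['cx'],c['fy']*q[1]/q[2]+c['cy']])
def R(q):
    from scipy.spatial.transform import Rotation as Ro
    return Ro.from_quat([q[1],q[2],q[3],q[0]]).as_matrix()
E
python3 - <<'E'
from h import *
a=snap('top','top1.png'); b=snap('scene','scene1.png')
for q in ['bottle_a','control','spare','handle','release_top','bay','tip_box']:
    for n in ['top','scene']:
        print(q,n,[(np.round(d['extent']).tolist(),round(d['conf'],2)) for d in spotter.spot_in(n,q)])
s=get_state();print(s['clock'],s['tcp_pos'],s['orientation'],R(s['orientation']).round(3).tolist())
for n in ['top','scene','wrist']:
    c=imaging.camera_info(n);print(n,c['fx'],np.linalg.inv(np.array(c['world_to_cam'])).round(3).tolist())
E
```

```text
bottle_a top [([403.0, 186.0, 423.0, 203.0], 0.77), ([374.0, 186.0, 395.0, 202.0], 0.72), ([355.0, 231.0, 369.0, 243.0], 0.7), ([351.0, 184.0, 365.0, 204.0], 0.54), ([350.0, 157.0, 364.0, 174.0], 0.43)]
bottle_a scene [([172.0, 258.0, 187.0, 289.0], 0.74), ([142.0, 267.0, 158.0, 296.0], 0.73), ([214.0, 278.0, 230.0, 310.0], 0.71), ([198.0, 225.0, 210.0, 254.0], 0.59), ([317.0, 236.0, 363.0, 245.0], 0.26)]
control top [([209.0, 144.0, 290.0, 179.0], 0.72)]
control scene [([318.0, 238.0, 366.0, 244.0], 0.2)]
spare top [([407.0, 248.0, 430.0, 261.0], 0.61)]
spare scene [([132.0, 224.0, 150.0, 255.0], 0.69)]
handle top [([211.0, 144.0, 292.0, 177.0], 0.71)]
handle scene [([315.0, 236.0, 368.0, 247.0], 0.72)]
release_top top [([349.0, 188.0, 364.0, 203.0], 0.37)]
release_top scene []
bay top [([193.0, 51.0, 342.0, 176.0], 0.76)]
bay scene [([257.0, 239.0, 471.0, 396.0], 0.86)]
tip_box top [([123.0, 195.0, 166.0, 243.0], 0.88)]
tip_box scene [([393.0, 196.0, 440.0, 240.0], 0.89)]
0.8 [ 0.25775101 -0.51403991  0.2313627 ] [7.58402591e-05 9.73115624e-01 2.30317123e-01 1.24322139e-05] [[0.894, 0.448, 0.0], [0.448, -0.894, -0.0], [-0.0, 0.0, -1.0]]
top 389.9278952526297 [[0.133, -0.971, 0.2, 0.308], [-0.991, -0.129, 0.033, 0.004], [-0.006, -0.202, -0.979, 1.109], [0.0, 0.0, 0.0, 1.0]]
scene 432.41921984861244 [[0.158, 0.539, -0.828, 1.402], [0.987, -0.08, 0.136, -0.145], [0.007, -0.839, -0.544, 0.722], [0.0, 0.0, 0.0, 1.0]]
wrist 291.5911276978991 [[0.449, -0.857, -0.252, 0.322], [-0.894, -0.431, -0.126, -0.482], [-0.0, 0.282, -0.96, 0.373], [0.0, 0.0, 0.0, 1.0]]
```

View pics/top1.png

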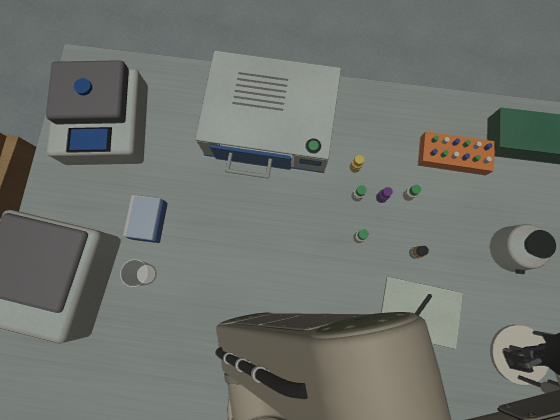

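View pics/scene1.png

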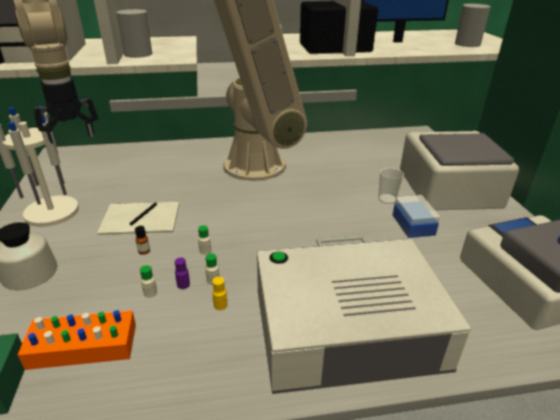

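The green caps are at top (361,190), (414,189) and (362,234). The look-alikes are purple (385,194), yellow (358,161), black (421,250) and the green button at (314,145). I'll measure these and check them in one close crop.

```bash
python3 - <<'E'
from h import *
for n in ['top','scene']:
    im=cv2.imread(f'pics/{n}1.png'); hsv=cv2.cvtColor(im,cv2.COLOR_BGR2HSV)
    m=cv2.inRange(hsv,(50,120,60),(80,255,255))
    k,l,st,ce=cv2.connectedComponentsWithStats(m)
    for i in range(1,k):
        if 15<st[i,4]<400: print(n,ce[i].round(1),st[i].tolist(),'z.07',ray(n,*ce[i],.070).round(4),'z.133',ray(n,*ce[i],.13).round(4))
im=cv2.imread('pics/top1.png')[40:270,190:440]
cv2.imwrite('pics/crop1.png',cv2.resize(im,None,fx=3.2,fy=2.6,interpolation=cv2.INTER_CUBIC)[:600,:800])
E
```

```text
top [417.  187.8] [412, 185, 9, 8, 22] z.07 [ 0.6227 -0.3214  0.07  ] z.133 [ 0.6045 -0.3026  0.13  ]
top [362.  188.4] [357, 186, 9, 8, 20] z.07 [ 0.6012 -0.1722  0.07  ] z.133 [ 0.5842 -0.162   0.13  ]
top [363.8 232.3] [359, 230, 9, 8, 18] z.07 [ 0.4807 -0.1881  0.07  ] z.133 [ 0.4707 -0.177   0.13  ]
scene [384.9  25.4] [376, 22, 19, 8, 135] z.07 [-2.1733  1.3238  0.07  ] z.133 [-1.8442  1.1886  0.13  ]
scene [202.9 230.9] [199, 226, 9, 11, 83] z.07 [ 0.4831 -0.1847  0.07  ] z.133 [ 0.5678 -0.1811  0.13  ]
scene [278.5 256.1] [272, 252, 14, 9, 99] z.07 [ 0.6127 -0.0093  0.07  ] z.133 [ 0.6854 -0.0218  0.13  ]
scene [210.7 259.8] [206, 254, 10, 13, 115] z.07 [ 0.6024 -0.1687  0.07  ] z.133 [ 0.676  -0.1665  0.13  ]
scene [145.8 272. ] [140, 266, 12, 14, 127] z.07 [ 0.6236 -0.3148  0.07  ] z.133 [ 0.6953 -0.2991  0.13  ]
scene [101.4 316.5] [99, 312, 6, 11, 44] z.07 [ 0.7473 -0.3898  0.07  ] z.133 [ 0.8076 -0.3673  0.13  ]
scene [ 54.9 321. ] [52, 316, 7, 11, 50] z.07 [ 0.7457 -0.478   0.07  ] z.133 [ 0.8062 -0.4474  0.13  ]
scene [113.2 330.7] [110, 326, 7, 10, 44] z.07 [ 0.7885 -0.3611  0.07  ] z.133 [ 0.845  -0.3412  0.13  ]
scene [ 65.2 335.4] [62, 331, 7, 10, 49] z.07 [ 0.7867 -0.4492  0.07  ] z.133 [ 0.8434 -0.4213  0.13  ]
scene [  5.5 348.3] [0, 335, 17, 38, 342] z.07 [ 0.8016 -0.5502  0.07  ] z.133 [ 0.8569 -0.513   0.13  ]
```

View pics/crop1.png

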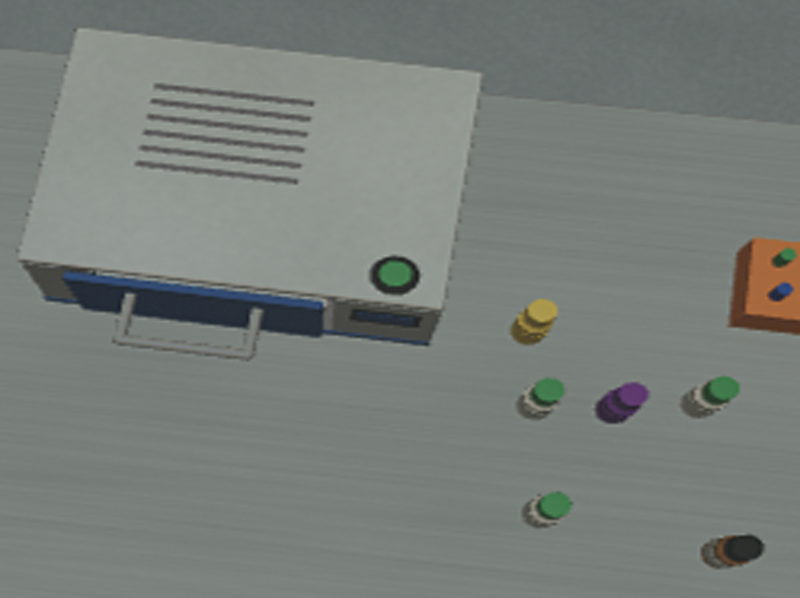

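```bash
python3 - <<'E'
from h import *
for nm,u,v,z in [('BL',214.4,51.5,.126),('BR',340,68.1,.126),('FR',328.1,157.7,.126),('FL',196.3,140.8,.126),('hl',225.9,171.5,.092),('hr',268.8,176.9,.092),('btn',313.4,145.4,.133)]:
    print(nm,ray('top',u,v,z).round(4))
print('btn scene',ray('scene',278.5,256.1,.133).round(4))
P=[ray('top',u,v,.126)[:2] for u,v in [(214.4,51.5),(340,68.1),(328.1,157.7),(196.3,140.8)]]
# rigid fit to known rectangle
M=np.array([[.27,.18],[.27,-.18],[0,-.18],[0,.18]]);P=np.array(P)
a=M-M.mean(0);b=P-P.mean(0);U,S,V=np.linalg.svd(a.T@b);Rm=(U@V).T
t=P.mean(0)-Rm@M.mean(0);print('yaw',np.degrees(np.arctan2(Rm[1,0],Rm[0,0])),'t',t,(P-(M@Rm.T+t)).round(4).tolist())
for q in [(.03,-.135),(-.05,.0),(-.05,.0455)]: print(q,Rm@np.array(q)+t)
E
```

```text
BL [0.9262 0.284  0.126 ]
BR [ 0.9205 -0.0706  0.126 ]
FR [ 0.6569 -0.0663  0.126 ]
FL [0.6581 0.2876 0.126 ]
hl [0.5937 0.202  0.092 ]
hr [0.5939 0.0843 0.092 ]
btn [ 0.6832 -0.0236  0.133 ]
btn scene [ 0.6889 -0.0224  0.133 ]
yaw -0.6564378632565233 t [0.65543554 0.11021811] [[-0.0013, -0.0031], [-0.0028, 0.0022], [0.0036, 0.0035], [0.0006, -0.0026]]
(0.03, -0.135) [ 0.68388691 -0.02511674]
(-0.05, 0.0) [0.60543882 0.11079094]
(-0.05, 0.0455) [0.6059601  0.15628796]
```

The crop confirms three green caps, with the purple, yellow, black and button look-alikes distinct. The handle bar runs from top (226,171) to (269,177), which gives a middle near (0.594, 0.143). I'll go above it.

Call:
play_rows([
  {"claw":4.4,"delta_pos":[59.5,-43.7,0],"twist":-63.4},
  {"claw":4.4,"delta_pos":[59.5,-43.7,0],"twist":-63.4},
  {"claw":4.4,"delta_pos":[59.5,-43.7,0],"twist":-63.4},
  {"claw":4.4,"delta_pos":[59.5,-43.7,0],"twist":-63.4},
  {"claw":4.4,"delta_pos":[59.5,-43.7,0],"twist":-63.4},
  {"claw":4.4,"delta_pos":[59.5,-43.7,0],"twist":-63.4},
  {"claw":4.4,"delta_pos":[59.5,-43.7,0],"twist":-63.4},
  {"claw":4.4,"delta_pos":[59.5,-43.7,0],"twist":-63.4},
  {"claw":4.4,"delta_pos":[59.5,-43.7,0],"twist":-63.4},
  {"claw":4.4,"delta_pos":[59.5,-43.7,0],"twist":-63.4},
  {"claw":4.4,"delta_pos":[59.5,-43.7,0],"twist":-63.4},
  {"claw":4.4,"delta_pos":[59.5,-43.7,0],"twist":-63.4},
], force=60)

```text
clock: 2.3
tcp_pos: [0.5946, 0.1458, 0.2313]
orientation: [0.0, 0.706, 0.708, 0.0]
wrist_force: [0.2, -0.4, 0.2]
finger_gap: 0.0438
```

Call:
play_rows([
  {"claw":4.4,"delta_pos":[0,0,0],"twist":0},
  {"claw":4.4,"delta_pos":[0,0,0],"twist":0},
])

```text
clock: 2.55
tcp_pos: [0.5933, 0.1432, 0.2309]
orientation: [-0.0, 0.707, 0.707, -0.001]
wrist_force: [0.2, -0.0, -0.4]
finger_gap: 0.0437
```

```bash
python3 - <<'E'
from h import *
s=get_state();print(s['clock'],s['tcp_pos'],R(s['orientation']).round(3).tolist(),s['joint_pos'],s['finger_gap'])
snap('wrist','w1.png'); c=imaging.camera_info('wrist')
import json; json.dump({k:np.array(v).tolist() for k,v in c.items()},open('w1.json','w'))
print(spotter.spot_in('wrist','handle'),proj('wrist',[.594,.143,.092]))
E
```

```text
2.55 [0.59334236 0.14322228 0.23091274] [[-0.001, 1.0, -0.001], [1.0, 0.001, -0.001], [-0.001, -0.001, -1.0]] [ 1.05648040e-01  3.84494568e-01  1.47175510e-01  1.33447864e+00
 -4.83597166e-04  1.67534652e+00] 0.04371239005766041
[] [273.85801148 196.46237538]
```

View pics/w1.png

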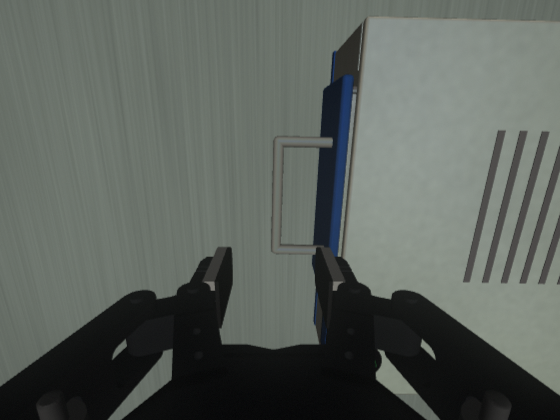

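In the wrist view the bar spans about (279,142) to (277,250). Its middle is about 3.5 mm farther in x than my estimate, so I'll correct by that and grasp.

Call:
play_rows([
  {"claw":4.4,"delta_pos":[0,0.35,5],"twist":0},
  {"claw":4.4,"delta_pos":[0,0.35,10],"twist":0},
  {"claw":4.4,"delta_pos":[0,0.35,13.5],"twist":0},
  {"claw":4.4,"delta_pos":[0,0.35,15.8],"twist":0},
  {"claw":4.4,"delta_pos":[0,0.35,15.8],"twist":0},
  {"claw":0.5,"delta_pos":[0,0.35,15.8],"twist":0},
  {"claw":0.5,"delta_pos":[0,0.35,15.8],"twist":0},
  {"claw":0.5,"delta_pos":[0,0.35,15.8],"twist":0},
  {"claw":0.5,"delta_pos":[0,0.35,15.8],"twist":0},
], force=60)

```text
clock: 3.78
tcp_pos: [0.5966, 0.143, 0.0751]
orientation: [0.0, 0.707, 0.707, -0.0]
wrist_force: [-4.9, -0.9, 4.2]
finger_gap: 0.0076
```

Call:
play_rows([
  {"claw":0.5,"delta_pos":[0,-0.7,0],"twist":0},
  {"claw":0.5,"delta_pos":[0,-2,0],"twist":0},
  {"claw":0.5,"delta_pos":[0,-3.3,0],"twist":0},
  {"claw":0.5,"delta_pos":[0,-4.6,0],"twist":0},
  {"claw":0.5,"delta_pos":[0,-5.9,0],"twist":0},
  {"claw":0.5,"delta_pos":[0,-7.2,0],"twist":0},
])

```text
clock: 4.53
tcp_pos: [0.5296, 0.1444, 0.0751]
orientation: [0.002, 0.707, 0.707, 0.004]
wrist_force: [8.5, 4.3, -5.1]
finger_gap: 0.0074
```

Call:
play_rows([
  {"claw":0.5,"delta_pos":[0,-1.3,0],"twist":0},
  {"claw":0.5,"delta_pos":[0,-2.6,0],"twist":0},
  {"claw":0.5,"delta_pos":[0,-3.9,0],"twist":0},
  {"claw":0.5,"delta_pos":[0,-5.2,0],"twist":0},
  {"claw":0.5,"delta_pos":[0,-6.5,0],"twist":0},
  {"claw":0.5,"delta_pos":[0,-7.8,0],"twist":0},
  {"claw":0.5,"delta_pos":[0,-8.8,0],"twist":0},
  {"claw":0.5,"delta_pos":[0,-9.5,0],"twist":0},
  {"claw":0.5,"delta_pos":[0,-9.5,0],"twist":0},
  {"claw":0.5,"delta_pos":[0,-9.5,0],"twist":0},
])

```text
clock: 5.78
tcp_pos: [0.4335, 0.1464, 0.0751]
orientation: [-0.0, 0.706, 0.708, 0.005]
wrist_force: [3.8, 11.9, -2.8]
finger_gap: 0.008
```

```bash
python3 - <<'E'
from h import *
s=get_state();print(s['clock'],s['tcp_pos'],s['wrist_force'],s['finger_gap'])
im=snap('top','top2.png')
cv2.imwrite('pics/crop2.png',cv2.resize(im[:,:,::-1][40:290,180:440],None,fx=3,fy=2.4,interpolation=cv2.INTER_CUBIC))
m=cv2.inRange(cv2.cvtColor(im,cv2.COLOR_RGB2HSV),(50,120,60),(80,255,255))
k,l,st,ce=cv2.connectedComponentsWithStats(m); print([(c.round(1).tolist(),int(a[4])) for c,a in zip(ce,st) if 10<a[4]<400])
E
```

```text
5.775 [0.43345237 0.1464444  0.07509121] [ 3.80810705 11.86434258 -2.83835998] 0.007981901530069694
[([435.7, 137.2], 11), ([477.7, 156.7], 11), ([417.1, 187.7], 21), ([362.0, 189.0], 24), ([364.6, 232.3], 17)]
```

View pics/crop2.png

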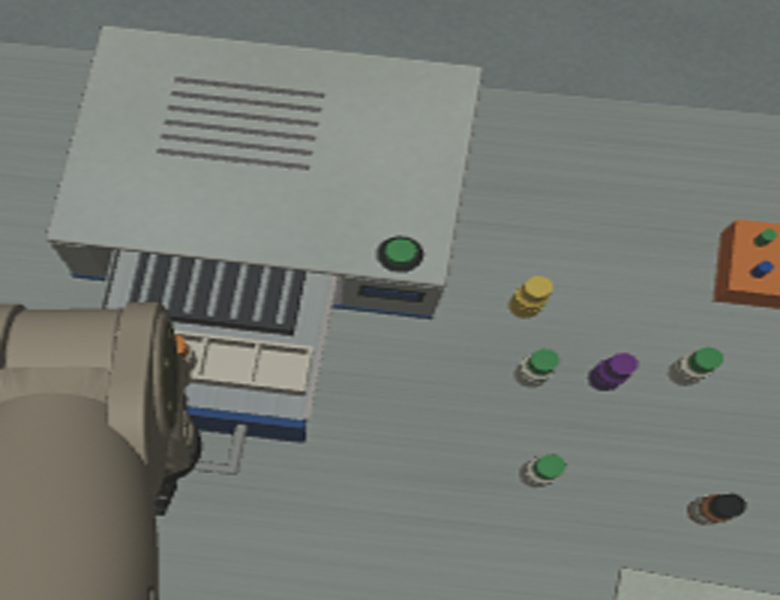

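Call:
play_rows([
  {"claw":0.5,"delta_pos":[0.35,-0.4,0],"twist":0},
  {"claw":0.5,"delta_pos":[0.35,-0.4,0],"twist":0},
  {"claw":0.5,"delta_pos":[0.35,-0.4,0],"twist":0},
])

```text
clock: 6.2
tcp_pos: [0.4295, 0.1465, 0.0751]
orientation: [0.003, 0.707, 0.707, 0.002]
wrist_force: [5.2, -1.9, -0.7]
finger_gap: 0.008
```

```bash
python3 - <<'E'
from h import *
s=get_state();print(s['clock'],s['tcp_pos'],s['wrist_force'],s['finger_gap'])
E
```

```text
6.2 [0.42947246 0.14654604 0.07508627] [ 5.20813042 -1.86765941 -0.73409577] 0.007959042417408805
```

Measured travel is about 0.167 m, so the tray should be latched. I'll release, rise, go above the nearest green bottle and look at the tray on the way.

Call:
play_rows([
  {"claw":4.4,"delta_pos":[0,0,0],"twist":0},
  {"claw":4.4,"delta_pos":[0,0,0],"twist":0},
  {"claw":4.4,"delta_pos":[0,0.3,0],"twist":0},
  {"claw":4.4,"delta_pos":[0,0.5,-5],"twist":0},
  {"claw":4.8,"delta_pos":[0,0.5,-11],"twist":0},
  {"claw":4.8,"delta_pos":[-6,1.5,-12.7],"twist":0},
  {"claw":4.8,"delta_pos":[-12,3,-12.7],"twist":0},
  {"claw":4.8,"delta_pos":[-18,4,-12.7],"twist":0},
  {"claw":4.8,"delta_pos":[-24,5,-12.7],"twist":0},
  {"claw":4.8,"delta_pos":[-30,5.5,-12.7],"twist":0},
  {"claw":4.8,"delta_pos":[-33.4,5.5,-12.7],"twist":0},
  {"claw":4.8,"delta_pos":[-33.4,5.5,-12.7],"twist":0},
])

```text
clock: 7.7
tcp_pos: [0.4812, -0.1895, 0.1998]
orientation: [-0.0, 0.708, 0.706, -0.0]
wrist_force: [-0.4, -0.5, 0.5]
finger_gap: 0.0481
```

Call:
play_rows([
  {"claw":4.8,"delta_pos":[0,0,0],"twist":0},
  {"claw":4.8,"delta_pos":[0,0,0],"twist":0},
])

```text
clock: 7.95
tcp_pos: [0.4813, -0.186, 0.2003]
orientation: [-0.0, 0.706, 0.708, 0.0]
wrist_force: [-0.2, 0.7, -0.0]
finger_gap: 0.0481
```

```bash
python3 - <<'E'
from h import *
s=get_state();print(s['clock'],s['tcp_pos'],s['orientation'])
c=imaging.camera_info('wrist'); w=snap('wrist'); t=snap('top')
m=cv2.inRange(cv2.cvtColor(w,cv2.COLOR_RGB2HSV),(45,100,50),(85,255,255))
k,l,st,ce=cv2.connectedComponentsWithStats(m)
for i in range(1,k):
    if st[i,4]>40: print(ce[i].round(1),st[i].tolist(),ray('wrist',*ce[i],.072,c).round(4))
wb=w[:,:,::-1]
tb=cv2.resize(t[:,:,::-1][110:250,180:320],(420,420),interpolation=cv2.INTER_CUBIC)
cv2.imwrite('pics/m3.png',np.hstack([cv2.resize(wb,(373,280)).repeat(1,0),cv2.resize(tb,(280*3//2,280))]))
cv2.imwrite('pics/tray.png',cv2.resize(t[:,:,::-1][110:250,180:320],(784,588),interpolation=cv2.INTER_CUBIC))
E
```

```text
7.95 [ 0.48128753 -0.18597828  0.200258  ] [-2.74272462e-04  7.06347687e-01  7.07865008e-01  1.48162693e-05]
[394.8 183.7] [380, 169, 30, 30, 655] [ 0.5957 -0.1697  0.072 ]
[267.7 200.1] [255, 185, 26, 30, 614] [ 0.4761 -0.186   0.072 ]
[529.7 350.9] [524, 342, 13, 15, 105] [ 0.7703 -0.3604  0.072 ]
```

View pics/m3.png

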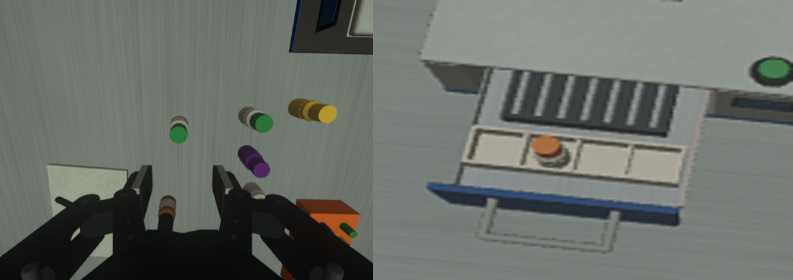

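View pics/tray.png

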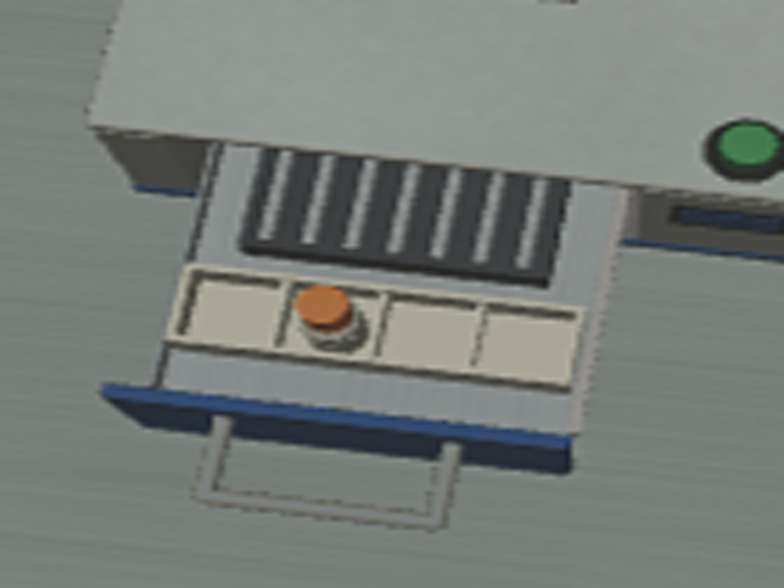

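```bash
python3 - <<'E'
from h import *
print(proj('wrist',[.4813,-.186,.2003]),proj('wrist',[.4813,-.186,.072]))
C=[(213.6,157.5),(283.9,165.7),(281.8,179.3),(209.5,171.1)]
P=np.array([ray('top',u,v,.052)[:2] for u,v in C]);print(P.round(4))
M=np.array([[.027,.102],[.027,-.102],[-.027,-.102],[-.027,.102]])
U,S,V=np.linalg.svd(M.T@(P-P.mean(0)));Rm=(U@V).T;t=P.mean(0)
print('yaw',np.degrees(np.arctan2(Rm[1,0],Rm[0,0])),t,(P-(M@Rm.T+t)).round(4).tolist())
for i in range(4): print('cell',i+1,(Rm@[0,.075-.05*i]+t).round(4))
H=[ray('top',u,v,.092) for u,v in [(216.3,198.6),(258.6,203.6)]];print(H,(H[0]+H[1])/2)
print('orange',ray('top',180+323/5.6,110+307/5.6,.102),'btn',ray('top',180+747/5.6,110+143/5.6,.14))
E
```

```text
[272.48713495 260.932385  ] [272.93601021 199.98520518]
[[0.6413 0.2512]
 [0.6433 0.0497]
 [0.603  0.0503]
 [0.6001 0.2559]]
yaw 0.47578190346724153 [0.62192641 0.15174328] [[-0.0068, -0.0028], [-0.0064, -0.0003], [0.0072, 0.0007], [0.006, 0.0024]]
cell 1 [0.6213 0.2267]
cell 2 [0.6217 0.1767]
cell 3 [0.6221 0.1267]
cell 4 [0.6225 0.0767]
[array([0.51577306, 0.21527531, 0.092     ]), array([0.51710829, 0.10098486, 0.092     ])] [0.51644067 0.15813008 0.092     ]
orange [0.61357921 0.17150911 0.102     ] btn [ 0.70780934 -0.02022793  0.14      ]
```

```bash
python3 - <<'E'
from h import *
f=lambda u,v:(180+u/5.6,110+v/4.2)
C=[f(188,266),f(582,312),f(570,388),f(165,342)]
P=np.array([ray('top',u,v,.052)[:2] for u,v in C]);print(P.round(4))
M=np.array([[.027,.102],[.027,-.102],[-.027,-.102],[-.027,.102]])
U,S,V=np.linalg.svd(M.T@(P-P.mean(0)));Rm=(U@V).T;t=P.mean(0)
print('yaw',np.degrees(np.arctan2(Rm[1,0],Rm[0,0])),t,(P-(M@Rm.T+t)).round(4).tolist())
for i in range(4): print('cell',i+1,(Rm@[0,.075-.05*i]+t).round(4))
H=[ray('top',*f(*p),.092) for p in [(203,496),(440,524)]];print((H[0]+H[1])/2)
print('orange',ray('top',*f(323,307),.102),'btn',ray('top',*f(747,143),.14))
E
```

```text
[[0.5951 0.2434]
 [0.5895 0.0424]
 [0.5372 0.0415]
 [0.5417 0.2459]]
yaw -1.397731197133343 [0.5658752  0.14331176] [[-0.0003, -0.0012], [-0.0009, 0.0017], [0.0008, -0.0005], [0.0004, 0.0]]
cell 1 [0.5677 0.2183]
cell 2 [0.5665 0.1683]
cell 3 [0.5653 0.1183]
cell 4 [0.564  0.0683]
[0.43566913 0.14554516 0.092     ]
orange [0.56317331 0.16358274 0.102     ] btn [ 0.68426889 -0.02298767  0.14      ]
```

Call:
play_rows([
  {"claw":4.8,"delta_pos":[0,-0.25,6],"twist":0},
  {"claw":4.8,"delta_pos":[0,-0.25,11],"twist":0},
  {"claw":4.8,"delta_pos":[0,-0.25,14],"twist":0},
  {"claw":4.8,"delta_pos":[0,-0.25,14.7],"twist":0},
  {"claw":4.8,"delta_pos":[0,-0.25,14.7],"twist":0},
  {"claw":2.0,"delta_pos":[0,-0.25,14.7],"twist":0},
  {"claw":2.0,"delta_pos":[0,-0.25,14.7],"twist":0},
  {"claw":2.0,"delta_pos":[0,-0.25,14.7],"twist":0},
  {"claw":2.0,"delta_pos":[0,-0.25,14.7],"twist":0},
], force=35)

```text
clock: 9.18
tcp_pos: [0.4801, -0.188, 0.0548]
orientation: [0.002, 0.707, 0.707, 0.0]
wrist_force: [-0.3, 1.0, 7.5]
finger_gap: 0.0238
```

Call:
play_rows([
  {"claw":2.0,"delta_pos":[0,0,-4],"twist":0},
  {"claw":2.0,"delta_pos":[0,0,-9],"twist":0},
  {"claw":2.0,"delta_pos":[3,1,-13],"twist":0},
  {"claw":2.0,"delta_pos":[9,2.5,-15],"twist":0},
  {"claw":2.0,"delta_pos":[15,4,-15],"twist":0},
  {"claw":2.0,"delta_pos":[21,5.5,-15],"twist":0},
  {"claw":2.0,"delta_pos":[27,7,-15],"twist":0},
  {"claw":2.0,"delta_pos":[33,8,-15],"twist":0},
  {"claw":2.0,"delta_pos":[38,8.8,-15],"twist":1.3},
  {"claw":2.0,"delta_pos":[40.5,8.8,-15],"twist":1.3},
  {"claw":2.0,"delta_pos":[40.5,8.8,-15],"twist":1.3},
  {"claw":2.0,"delta_pos":[40.5,8.8,-15],"twist":1.3},
])

```text
clock: 10.68
tcp_pos: [0.5665, 0.2172, 0.2032]
orientation: [0.0, 0.715, 0.699, -0.0]
wrist_force: [0.0, -0.5, -0.6]
finger_gap: 0.0238
```

```bash
python3 - <<'E'
from h import *
s=get_state();print(s['clock'],s['tcp_pos'],s['orientation'],s['finger_gap'],s['wrist_force'])
c=imaging.camera_info('wrist'); w=snap('wrist')[:,:,::-1].copy()
for i,p in enumerate([(.5677,.2183),(.5665,.1683),(.5653,.1183),(.564,.0683)]):
    for dx in(-.023,.023):
        for dy in (-.023,.023):
            cv2.circle(w,tuple(np.round(proj('wrist',[p[0]+dx,p[1]+dy,.052],c)).astype(int).tolist()),2,(0,0,255),-1)
cv2.imwrite('pics/w4.png',w)
E
```

```text
10.675 [0.56652745 0.21720839 0.20315227] [ 9.89472433e-05  7.14952056e-01  6.99173387e-01 -3.50000912e-04] 0.02383882864980488 [ 0.02533843 -0.46536822 -0.55267094]
```

View pics/w4.png

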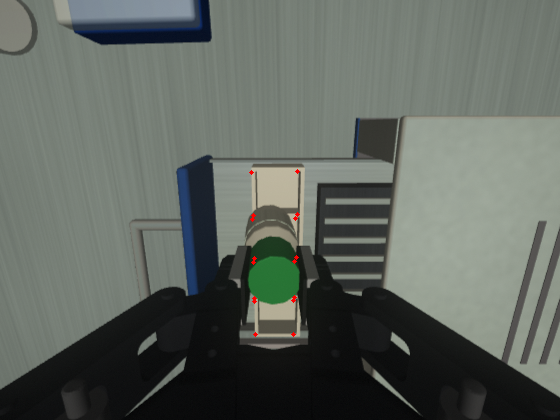

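The crate is parallel to the view. My projected dots, at columns 251–298, lie about 3–4 px left of the cell's inner walls, at about 257–300. The handle geometry gives a row at x≈0.5686, so I'll use 0.569 and lower in stages.

Call:
play_rows([
  {"claw":2.0,"delta_pos":[0.2,0.1,4],"twist":0},
  {"claw":2.0,"delta_pos":[0.2,0.1,7],"twist":0},
  {"claw":2.0,"delta_pos":[0.2,0.1,9],"twist":0},
  {"claw":2.0,"delta_pos":[0.2,0.1,10],"twist":0},
  {"claw":2.0,"delta_pos":[0.2,0.1,11],"twist":0},
  {"claw":2.0,"delta_pos":[0.2,0.1,11.6],"twist":0},
  {"claw":2.0,"delta_pos":[0.2,0.1,11.9],"twist":0},
  {"claw":2.0,"delta_pos":[0.2,0.1,11.9],"twist":0},
])

```text
clock: 11.72
tcp_pos: [0.5678, 0.2198, 0.0844]
orientation: [0.0, 0.715, 0.699, 0.0]
wrist_force: [-0.0, 0.9, -0.9]
finger_gap: 0.0237
```

```bash
python3 - <<'E'
from h import *
s=get_state();print(s['clock'],s['tcp_pos'],s['finger_gap'],s['wrist_force'],s['ft_torque'])
w=snap('wrist')[:,:,::-1]
t=snap('top')[:,:,::-1]
cv2.imwrite('pics/w5.png',np.hstack([w,cv2.resize(t[130:230,180:300],(336,280),interpolation=cv2.INTER_CUBIC) if 0 else cv2.resize(t[130:270,180:260],(240,420),interpolation=cv2.INTER_CUBIC)]))
E
```

```text
11.725 [0.56782537 0.2198348  0.08444292] 0.023699365961945325 [-0.02632554  0.86310175 -0.86159515] [-0.02714244  0.01222117 -0.05329534]
```

View pics/w5.png

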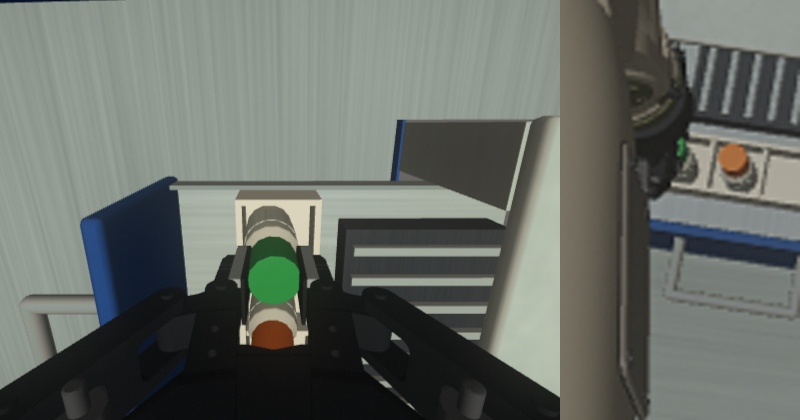

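The bottle hangs inside cell 1 without contact. The crate spans columns 235–321 (centre about 278) and the bottle centre is at about 271, so the row is roughly 4–5 mm farther in x. I'll shift, set it down and release.

Call:
play_rows([
  {"claw":2.0,"delta_pos":[0,0.4,0],"twist":0},
  {"claw":2.0,"delta_pos":[0,0.4,0.15],"twist":0},
  {"claw":2.0,"delta_pos":[0,0.4,0.3],"twist":0},
  {"claw":2.0,"delta_pos":[0,0.4,0.4],"twist":0},
  {"claw":2.0,"delta_pos":[0,0.4,0.4],"twist":0},
])

```text
clock: 12.45
tcp_pos: [0.572, 0.2198, 0.0809]
orientation: [0.0, 0.715, 0.699, 0.0]
wrist_force: [-0.9, 0.1, 3.8]
finger_gap: 0.0236
```

Call:
play_rows([
  {"claw":4.4,"delta_pos":[0,0,0],"twist":0},
  {"claw":4.4,"delta_pos":[0,0,0],"twist":0},
  {"claw":4.4,"delta_pos":[0,0,0],"twist":0},
  {"claw":4.4,"delta_pos":[0,0,-3],"twist":0},
  {"claw":4.4,"delta_pos":[0,0,-8],"twist":0},
  {"claw":4.4,"delta_pos":[-4,0.2,-12],"twist":0},
  {"claw":4.4,"delta_pos":[-10,1,-12],"twist":0},
  {"claw":4.4,"delta_pos":[-16,1.5,-12],"twist":0},
  {"claw":4.4,"delta_pos":[-22,2,-12],"twist":0},
  {"claw":4.4,"delta_pos":[-28,2.5,-12],"twist":0},
  {"claw":4.4,"delta_pos":[-34,3,-12],"twist":0},
  {"claw":4.4,"delta_pos":[-39,3.6,-12],"twist":0},
])

```text
clock: 13.95
tcp_pos: [0.5989, -0.1734, 0.2002]
orientation: [0.0, 0.715, 0.699, 0.0]
wrist_force: [0.7, -0.7, 0.2]
finger_gap: 0.044
```

Call:
play_rows([
  {"claw":4.8,"delta_pos":[0,0,0],"twist":0},
  {"claw":4.8,"delta_pos":[0,0,0],"twist":0},
  {"claw":4.8,"delta_pos":[0,0,0],"twist":0},
])

```text
clock: 14.32
tcp_pos: [0.599, -0.1696, 0.2003]
orientation: [-0.0, 0.714, 0.7, 0.0]
wrist_force: [0.1, 0.2, -0.9]
finger_gap: 0.0481
```

```bash
cat > caps.py <<'E'
from h import *
s=get_state();print(s['clock'],s['tcp_pos'].round(4) if hasattr(s['tcp_pos'],'round') else s['tcp_pos'],'tcpproj',proj('wrist',np.append(s['tcp_pos'][:2],.072)))
c=imaging.camera_info('wrist'); w=snap('wrist'); t=snap('top')
for n,im,z in (('wrist',w,.072),('top',t,.070)):
    m=cv2.inRange(cv2.cvtColor(im,cv2.COLOR_RGB2HSV),(45,110,60),(85,255,255))
    k,l,st,ce=cv2.connectedComponentsWithStats(m)
    for i in range(1,k):
        if st[i,4]>(100 if n=='wrist' else 12): print(n,ce[i].round(1),st[i].tolist(),ray(n,*ce[i],z,c if n=='wrist' else None).round(4))
E
python3 caps.py
```

```text
14.325 [ 0.599  -0.1696  0.2003] tcpproj [273.15312686 200.12588688]
wrist [410.6   6.1] [391, 0, 41, 16, 476] [ 0.7125 -0.011   0.072 ]
wrist [270.3 201.5] [257, 189, 27, 26, 546] [ 0.5963 -0.171   0.072 ]
wrist [293.1 331.6] [282, 322, 23, 20, 363] [ 0.6179 -0.3197  0.072 ]
top [313.2 144. ] [309, 140, 10, 9, 73] [ 0.7114 -0.0244  0.07  ]
top [477.4 157.1] [475, 155, 5, 5, 16] [ 0.7328 -0.482   0.07  ]
top [217.1 178.7] [213, 175, 9, 9, 59] [0.5763 0.2272 0.07  ]
```

Call:
play_rows([
  {"claw":4.8,"delta_pos":[-0.1,-0.1,6],"twist":0},
  {"claw":4.8,"delta_pos":[-0.1,-0.1,11],"twist":0},
  {"claw":4.8,"delta_pos":[-0.1,-0.1,14],"twist":0},
  {"claw":4.8,"delta_pos":[-0.1,-0.1,14.7],"twist":0},
  {"claw":4.8,"delta_pos":[-0.1,-0.1,14.7],"twist":0},
  {"claw":2.0,"delta_pos":[-0.1,-0.1,14.7],"twist":0},
  {"claw":2.0,"delta_pos":[-0.1,-0.1,14.7],"twist":0},
  {"claw":2.0,"delta_pos":[-0.1,-0.1,14.7],"twist":0},
  {"claw":2.0,"delta_pos":[-0.1,-0.1,14.7],"twist":0},
])

```text
clock: 15.55
tcp_pos: [0.5993, -0.1726, 0.0552]
orientation: [0.002, 0.715, 0.699, 0.001]
wrist_force: [-0.7, -0.6, 5.2]
finger_gap: 0.0238
```

Call:
play_rows([
  {"claw":2.0,"delta_pos":[0,0,-4],"twist":0},
  {"claw":2.0,"delta_pos":[0,-0.5,-9],"twist":0},
  {"claw":2.0,"delta_pos":[2,-1.5,-13.5],"twist":0},
  {"claw":2.0,"delta_pos":[8,-2.5,-14.7],"twist":0},
  {"claw":2.0,"delta_pos":[14,-3.4,-14.7],"twist":0},
  {"claw":2.0,"delta_pos":[20,-3.4,-14.7],"twist":0},
  {"claw":2.0,"delta_pos":[26,-3.4,-14.7],"twist":0},
  {"claw":2.0,"delta_pos":[29,-3.4,-14.7],"twist":0},
  {"claw":2.0,"delta_pos":[29,-3.4,-14.7],"twist":0},
  {"claw":2.0,"delta_pos":[29,-3.4,-14],"twist":0},
  {"claw":2.0,"delta_pos":[29,-3.4,-10],"twist":0},
  {"claw":2.0,"delta_pos":[29,-3.4,-7.5],"twist":0},
])

```text
clock: 17.05
tcp_pos: [0.5698, 0.1169, 0.1263]
orientation: [-0.0, 0.716, 0.698, -0.001]
wrist_force: [-0.2, 0.2, -0.5]
finger_gap: 0.0239
```

```bash
python3 - <<'E'
from h import *
s=get_state();print(s['clock'],s['tcp_pos'],s['finger_gap'],s['wrist_force'])
w=snap('wrist')[:,:,::-1]
cv2.imwrite('pics/w6.png',w)
E
```

```text
17.05 [0.56977096 0.11686444 0.12628133] 0.023897310119278804 [-0.21068134  0.22219569 -0.52511068]
```

View pics/w6.png

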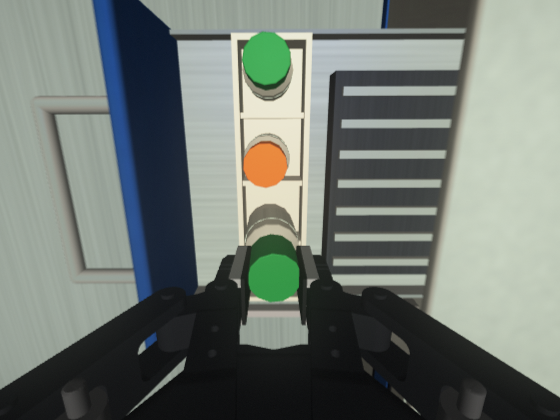

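```bash
python3 - <<'E'
from h import *
s=get_state();print(s['tcp_pos'])
for v in (36,116,182): print(ray('wrist',272,v,.052).round(4))
print(proj('wrist',[*s['tcp_pos'][:2],.052]))
E
```

```text
[0.56789561 0.11672196 0.12299207]
[0.5698 0.2416 0.052 ]
[0.5686 0.1922 0.052 ]
[0.5674 0.1456 0.052 ]
[273.6289804 218.9821558]
```

Call:
play_rows([
  {"claw":2.0,"delta_pos":[0,0.15,1],"twist":0},
  {"claw":2.0,"delta_pos":[0,0.15,2.2],"twist":0},
  {"claw":2.0,"delta_pos":[0,0.15,3.2],"twist":0},
  {"claw":2.0,"delta_pos":[0,0.15,4],"twist":0},
  {"claw":2.0,"delta_pos":[0,0.15,4.4],"twist":0},
  {"claw":2.0,"delta_pos":[0,0.15,4.5],"twist":0},
  {"claw":2.0,"delta_pos":[0,0.15,4.5],"twist":0},
])

```text
clock: 17.98
tcp_pos: [0.5722, 0.1187, 0.0835]
orientation: [0.0, 0.715, 0.699, 0.0]
wrist_force: [0.5, -0.1, -1.0]
finger_gap: 0.0241
```

Call:
play_rows([
  {"claw":2.0,"delta_pos":[0,0,0.15],"twist":0},
  {"claw":2.0,"delta_pos":[0,0,0.3],"twist":0},
  {"claw":2.0,"delta_pos":[0,0,0.35],"twist":0},
  {"claw":2.0,"delta_pos":[0,0,0.35],"twist":0},
])

```text
clock: 18.48
tcp_pos: [0.5726, 0.1188, 0.0812]
orientation: [0.001, 0.715, 0.699, 0.001]
wrist_force: [-2.2, -0.0, 7.0]
finger_gap: 0.0235
```

Call:
play_rows([
  {"claw":4.4,"delta_pos":[0,0,0],"twist":0},
  {"claw":4.4,"delta_pos":[0,0,0],"twist":0},
  {"claw":4.4,"delta_pos":[0,0,0],"twist":0},
  {"claw":4.4,"delta_pos":[0,0,-3],"twist":0},
  {"claw":4.4,"delta_pos":[0,0,-8],"twist":0},
  {"claw":4.4,"delta_pos":[-4,0.2,-12],"twist":0},
  {"claw":4.4,"delta_pos":[-10,1,-12],"twist":0},
  {"claw":4.4,"delta_pos":[-16,2,-12],"twist":0},
  {"claw":4.4,"delta_pos":[-22,3,-12],"twist":0},
  {"claw":4.4,"delta_pos":[-28,4,-12],"twist":0},
  {"claw":4.4,"delta_pos":[-34,5,-12],"twist":0},
  {"claw":4.4,"delta_pos":[-40,5.8,-12],"twist":0},
])

```text
clock: 19.98
tcp_pos: [0.6212, -0.2846, 0.1996]
orientation: [0.0, 0.715, 0.699, 0.0]
wrist_force: [1.7, 0.1, 0.6]
finger_gap: 0.0443
```

Call:
play_rows([
  {"claw":4.8,"delta_pos":[-3.7,0,0],"twist":0},
  {"claw":4.8,"delta_pos":[-3.7,0,0],"twist":0},
  {"claw":4.8,"delta_pos":[-3.7,0,0],"twist":0},
  {"claw":4.8,"delta_pos":[-3.7,0,0],"twist":0},
])

```text
clock: 20.48
tcp_pos: [0.6205, -0.3181, 0.2]
orientation: [-0.0, 0.714, 0.7, 0.0]
wrist_force: [-0.3, 0.4, -0.3]
finger_gap: 0.0482
```

```bash
python3 caps.py
```

```text
20.475 [ 0.6205 -0.3181  0.2   ] tcpproj [273.12207919 200.22206648]
wrist [270.2 200.5] [257, 188, 27, 26, 547] [ 0.6177 -0.3183  0.072 ]
wrist [427.5 241.8] [421, 236, 14, 13, 132] [ 0.7736 -0.364   0.072 ]
wrist [385.1 268.4] [379, 263, 13, 12, 118] [ 0.7338 -0.3926  0.072 ]
wrist [420.  403.2] [405, 384, 37, 36, 593] [ 0.7913 -0.5729  0.072 ]
top [435.7 137.5] [434, 136, 4, 4, 14] [ 0.7758 -0.3642  0.07  ]
top [313.2 144. ] [309, 140, 10, 9, 72] [ 0.7116 -0.0243  0.07  ]
top [217.1 178.7] [213, 175, 9, 9, 59] [0.5763 0.2272 0.07  ]
top [253.8 183.2] [250, 179, 9, 9, 63] [0.5769 0.1245 0.07  ]
```

Aligned within a couple of mm, so I'll descend and grip.

Call:
play_rows([
  {"claw":4.8,"delta_pos":[0,-0.1,6],"twist":0},
  {"claw":4.8,"delta_pos":[0,-0.1,11],"twist":0},
  {"claw":4.8,"delta_pos":[0,-0.1,14],"twist":0},
  {"claw":4.8,"delta_pos":[0,-0.1,14.7],"twist":0},
  {"claw":4.8,"delta_pos":[0,-0.1,14.7],"twist":0},
  {"claw":2.0,"delta_pos":[0,-0.1,14.7],"twist":0},
  {"claw":2.0,"delta_pos":[0,-0.1,14.7],"twist":0},
  {"claw":2.0,"delta_pos":[0,-0.1,14.7],"twist":0},
  {"claw":2.0,"delta_pos":[0,-0.1,14.7],"twist":0},
])

```text
clock: 21.7
tcp_pos: [0.6205, -0.3203, 0.055]
orientation: [0.002, 0.715, 0.699, 0.0]
wrist_force: [-0.6, -0.0, 6.1]
finger_gap: 0.0237
```

Call:
play_rows([
  {"claw":2.0,"delta_pos":[0,0,-4],"twist":0},
  {"claw":2.0,"delta_pos":[0,-0.5,-9],"twist":0},
  {"claw":2.0,"delta_pos":[2,-1.5,-13.5],"twist":0},
  {"claw":2.0,"delta_pos":[8,-3,-14.7],"twist":0},
  {"claw":2.0,"delta_pos":[14,-4.5,-14.7],"twist":0},
  {"claw":2.0,"delta_pos":[20,-5.8,-14.7],"twist":0},
  {"claw":2.0,"delta_pos":[26,-5.8,-14.7],"twist":0},
  {"claw":2.0,"delta_pos":[32,-5.8,-14.7],"twist":0},
  {"claw":2.0,"delta_pos":[37,-5.8,-14.7],"twist":0},
  {"claw":2.0,"delta_pos":[38.7,-5.8,-14.7],"twist":0},
  {"claw":2.0,"delta_pos":[38.7,-5.8,-14.7],"twist":0},
  {"claw":2.0,"delta_pos":[38.7,-5.8,-14.7],"twist":0},
])

```text
clock: 23.2
tcp_pos: [0.57, 0.0674, 0.1997]
orientation: [0.0, 0.715, 0.699, -0.0]
wrist_force: [-0.1, -1.1, 0.2]
finger_gap: 0.0239
```

Call:
play_rows([
  {"claw":2.0,"delta_pos":[0,0,3],"twist":0},
  {"claw":2.0,"delta_pos":[0,0,6.5],"twist":0},
  {"claw":2.0,"delta_pos":[0,0,8],"twist":0},
  {"claw":2.0,"delta_pos":[0,0,8],"twist":0},
])

```text
clock: 23.7
tcp_pos: [0.5692, 0.0676, 0.1189]
orientation: [-0.001, 0.715, 0.699, -0.001]
wrist_force: [0.5, 0.0, -0.4]
finger_gap: 0.0237
```

```bash
python3 - <<'E'
from h import *
s=get_state();print(s['clock'],s['tcp_pos'],s['finger_gap'],s['wrist_force'])
w=snap('wrist')[:,:,::-1]
cv2.imwrite('pics/w7.png',w)
E
```

```text
23.7 [0.56923514 0.06758978 0.11891865] 0.023733000036359857 [ 0.53792179  0.00729707 -0.37608726]
```

View pics/w7.png

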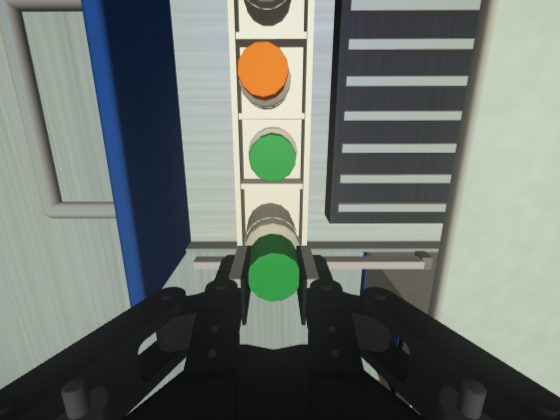

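The bottles in cells 1–3 stand upright, and cell 4 lies under the held bottle, between columns 243 and 303. I'll lower it.

Call:
play_rows([
  {"claw":2.0,"delta_pos":[0,0.15,1],"twist":0},
  {"claw":2.0,"delta_pos":[0,0.15,2],"twist":0},
  {"claw":2.0,"delta_pos":[0,0.15,3],"twist":0},
  {"claw":2.0,"delta_pos":[0,0.15,3.5],"twist":0},
  {"claw":2.0,"delta_pos":[0,0.15,3.7],"twist":0},
  {"claw":2.0,"delta_pos":[0,0.15,3.85],"twist":0},
  {"claw":2.0,"delta_pos":[0,0.15,4.0],"twist":0},
  {"claw":2.0,"delta_pos":[0,0.15,4.05],"twist":0},
  {"claw":2.0,"delta_pos":[0,0.15,4.05],"twist":0},
])

```text
clock: 24.88
tcp_pos: [0.572, 0.0687, 0.081]
orientation: [0.001, 0.715, 0.699, 0.001]
wrist_force: [-2.1, 0.2, 6.9]
finger_gap: 0.0239
```

Call:
play_rows([
  {"claw":4.4,"delta_pos":[0,0,0],"twist":0},
  {"claw":4.4,"delta_pos":[0,0,0],"twist":0},
  {"claw":4.4,"delta_pos":[0,0,0],"twist":0},
  {"claw":4.4,"delta_pos":[0,0,-3],"twist":0},
  {"claw":4.4,"delta_pos":[0,0,-8],"twist":0},
  {"claw":0,"delta_pos":[0,0,-13],"twist":0},
  {"claw":0,"delta_pos":[-3,4,-13],"twist":0},
  {"claw":0,"delta_pos":[-6,8,-13],"twist":0},
  {"claw":0,"delta_pos":[-9,11.7,-13],"twist":0},
  {"claw":0,"delta_pos":[-9,11.7,-13],"twist":0},
  {"claw":0,"delta_pos":[-9,11.7,-13],"twist":0},
])

```text
clock: 26.25
tcp_pos: [0.6859, -0.0238, 0.2085]
orientation: [-0.001, 0.715, 0.699, -0.0]
wrist_force: [-0.0, -0.3, -0.3]
finger_gap: -0.0003
```

```bash
python3 - <<'E'
from h import *
s=get_state();print(s['clock'],s['tcp_pos'],s['finger_gap'])
w=snap('wrist');t=snap('top')
for n,im in (('wrist',w),('top',t)):
    m=cv2.inRange(cv2.cvtColor(im,cv2.COLOR_RGB2HSV),(45,110,60),(85,255,255))
    k,l,st,ce=cv2.connectedComponentsWithStats(m)
    for i in range(1,k):
        if st[i,4]>30: print(n,ce[i].round(1),st[i].tolist(),'z.14',ray(n,*ce[i],.14).round(4),'z.10',ray(n,*ce[i],.098).round(4))
cv2.imwrite('pics/f8.png',np.hstack([cv2.resize(w[:,:,::-1],(400,300)),cv2.resize(t[:,:,::-1][120:225,190:330],(400,300),interpolation=cv2.INTER_CUBIC)]))
E
```

```text
26.25 [ 0.6858557  -0.0238467   0.20849009] -0.0003073085357027922
wrist [115.2  25.3] [99, 7, 34, 38, 987] z.14 [0.5877 0.1098 0.14  ] z.10 [0.5678 0.122  0.098 ]
wrist [125.4  95.6] [110, 79, 32, 34, 824] z.14 [0.5873 0.0678 0.14  ] z.10 [0.5674 0.0717 0.098 ]
wrist [272.4 219.3] [255, 203, 36, 34, 937] z.14 [ 0.6851 -0.0227  0.14  ] z.10 [ 0.6846 -0.0368  0.098 ]
top [217.1 178.7] [213, 175, 9, 9, 59] z.14 [0.5582 0.2122 0.14  ] z.10 [0.5691 0.2212 0.098 ]
```

View pics/f8.png

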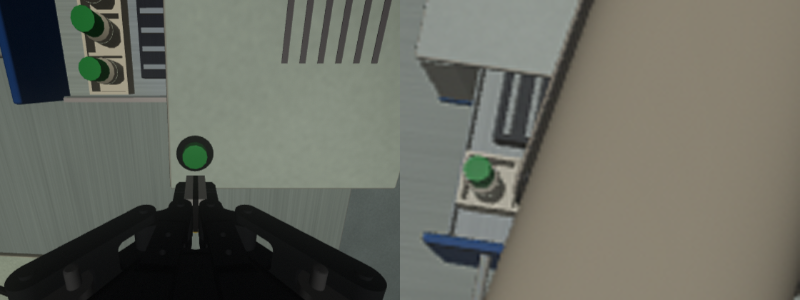

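All bottles stand upright in their cells, and the button is under the closed fingers at (0.685, -0.023). I'll press it.

Call:
play_rows([
  {"claw":0,"delta_pos":[0,0,4],"twist":0},
  {"claw":0,"delta_pos":[0,0,6.2],"twist":0},
  {"claw":0,"delta_pos":[0,0,7],"twist":0},
  {"claw":0,"delta_pos":[0,0,7.5],"twist":0},
  {"claw":0,"delta_pos":[0,0,7.9],"twist":0},
  {"claw":0,"delta_pos":[0,0,8.1],"twist":0},
  {"claw":0,"delta_pos":[0,0,8.1],"twist":0},
  {"claw":0,"delta_pos":[0,0,8.1],"twist":0},
  {"claw":0,"delta_pos":[0,0,8.1],"twist":0},
])

```text
clock: 27.48
tcp_pos: [0.6868, -0.0235, 0.1301]
orientation: [0.001, 0.715, 0.699, 0.001]
wrist_force: [-2.5, 2.2, 6.4]
finger_gap: 0.0003
```

Call:
play_rows([
  {"claw":0,"delta_pos":[0,0,0],"twist":0},
  {"claw":0,"delta_pos":[0,0,-4],"twist":0},
  {"claw":0,"delta_pos":[0,0,-9],"twist":0},
  {"claw":0,"delta_pos":[-5,-3,-9],"twist":0},
  {"claw":0,"delta_pos":[-10,-6,-9],"twist":0},
  {"claw":0,"delta_pos":[-15,-9,-9],"twist":0},
  {"claw":0,"delta_pos":[-20,-12,-9],"twist":0},
  {"claw":0,"delta_pos":[-25,-15,-9],"twist":0},
  {"claw":0,"delta_pos":[-30,-18,-9],"twist":0},
  {"claw":0,"delta_pos":[-30,-18,-9],"twist":0},
  {"claw":0,"delta_pos":[-30,-18,-9],"twist":0},
  {"claw":0,"delta_pos":[-30,-18,-9],"twist":0},
])

```text
clock: 28.98
tcp_pos: [0.5006, -0.3188, 0.2185]
orientation: [0.0, 0.714, 0.7, 0.0]
wrist_force: [0.2, 0.0, 0.6]
finger_gap: 0.0002
```

Call:
play_rows([
  {"claw":0,"delta_pos":[0,0,0],"twist":0},
  {"claw":0,"delta_pos":[0,0,0],"twist":0},
  {"claw":0,"delta_pos":[0,0,0],"twist":0},
  {"claw":0,"delta_pos":[0,0,0],"twist":0},
  {"claw":0,"delta_pos":[0,0,0],"twist":0},
  {"claw":0,"delta_pos":[0,0,0],"twist":0},
  {"claw":0,"delta_pos":[0,0,0],"twist":0},
  {"claw":0,"delta_pos":[0,0,0],"twist":0},
  {"claw":0,"delta_pos":[0,0,0],"twist":0},
  {"claw":0,"delta_pos":[0,0,0],"twist":0},
])

```text
clock: 30.22
tcp_pos: [0.4998, -0.3199, 0.2183]
orientation: [0.0, 0.715, 0.699, -0.0]
wrist_force: [-0.5, -0.2, 0.6]
finger_gap: 0.0001
```

```bash
python3 - <<'E'
from h import *
s=get_state();print(s['clock'],s['tcp_pos'],s['wrist_force'])
t=snap('top');a=cv2.imread('pics/top1.png')
cv2.imwrite('pics/f9.png',np.hstack([cv2.resize(a[40:270,190:440],(400,368)),cv2.resize(t[:,:,::-1][40:270,190:440],(400,368))]))
E
```

```text
30.225 [ 0.4997682  -0.31989083  0.21830834] [-0.49652367 -0.17403652  0.61050939]
```

```bash
python3 - <<'E'
from h import *
a=cv2.imread('pics/top1.png');t=snap('top','top9.png')[:,:,::-1]
d=cv2.absdiff(a,np.ascontiguousarray(t)).max(2)
print('bay+handle diff',d[45:182,190:345].mean(),(d[45:182,190:345]>40).sum(),'below handle',d[182:225,190:300].mean(),(d[182:225,190:300]>40).sum())
ys,xs=np.where(d[45:225,190:345]>40); print(list(zip(xs+190,ys+45))[:20])
# tray shift by matching handle patch
p=a[140:182,205:298]; r=cv2.matchTemplate(t[120:230,195:310].copy(),p,cv2.TM_CCOEFF_NORMED);print(cv2.minMaxLoc(r),'expect loc (10,20)')
for q in ('spare','tip_box','beaker','notepad','marker'): print(q,[(np.round(x['extent']).tolist(),round(x['conf'],2)) for x in spotter.spot_in('top',q)][:2])
print(get_state()['clock'])
E
```

```text
bay+handle diff 0.7230515658111608 0 below handle 0.6919661733615222 0
[]
(-0.47669196128845215, 0.9998311996459961, (20, 38), (10, 20)) expect loc (10,20)
spare [([308.0, 143.0, 316.0, 151.0], 0.22)]
tip_box [([123.0, 193.0, 166.0, 244.0], 0.73), ([207.0, 141.0, 291.0, 175.0], 0.36)]
beaker [([118.0, 258.0, 154.0, 288.0], 0.77)]
notepad [([118.0, 260.0, 154.0, 287.0], 0.39)]
marker []
30.575
```

The tray is back exactly where it started: the handle patch matches 0.9998 with zero shift. The button is down as before. The arm is clear and touching nothing, so I'm handing in.

```bash
python3 -c "
from h import *
print(env.hand_in())"
```

```text
the job is handed in; nothing more can be done
None
```

I pulled the tray out until it locked and set the three green-capped bottles into cells 1, 3 and 4. I then pressed the release button to its stop, and the tray glided home. The job was handed in at about 31 s of the 72 s allowed.

**What the checks showed**
- **Placing:** the fingers felt the cell floor at 4–7 N each time before I let go. The wrist view just before the press showed the caps in cells 3 and 4 upright, and the top view showed cell 1 upright. The orange-capped bottle was last seen in cell 2 while I lowered the last bottle.
- **Tray home:** the last top picture, compared numerically with the first, matched over the bay, handle and button, with no pixel changed noticeably. The wrist force was near zero.

**What disagreed or could not be checked**
- **Camera estimates:** the cameras disagreed by up to 6 mm in x on the bottles and crate. I trusted the close wrist view for the crate row.
- **Last picture:** the 12-picture limit stopped me viewing the final image, so that check was by numbers only.
- **Bystanders:** the tip box and beaker were found where they started. The black-capped bottle, notepad and marker were not reliably found in the last picture, probably because the arm covered them. None of them was approached closely.
- **Bottles after closing:** once the tray is home the bottles sit under the roof, so I could not see them after the glide.

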